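Take the wrong insert plate out of the case and locate it on the fixture

ROBOT

A 6-joint arm with a two-finger parallel gripper is mounted at the origin on a cart in front of the work surface, level with it; the furniture and walls round the work are solid. World frame = base frame: x ahead of the robot, y to its left, z up, the work surface at z = 0. Lengths are in m, angles in rad, forces in N, time in s.
With the tool pointing down it reaches from about 0.325 to 0.85 m from the base axis. Payload 15.5 kg.
Tool frame: the origin (TCP) lies between the finger pads; the fingertips stand 14 mm ahead of it and the grasp point (between the pads) lies 5 mm behind it (tip_reach is the distance from the TCP to the fingertips, in m); z points along the fingers, x is the direction in which the jaws open and shut, and the axes are right-handed (so a half turn about z gives the same grasp; the last joint's range is limited). The gripper opens to 91 mm and grips with 3 to 60 N. Pads are 32 mm wide; open, the fingers measure 118 mm over their backs; the gripper's body (76 mm by 178 mm) begins 60 mm behind the grasp point.
Start: joints at [1.171, 0.494, 1.345, -0, 1.302, -0.096], TCP at [0.187, 0.596, 0.195] pointing down, gripper open.
Joint ranges: [-2.91, 2.91], [-0.82, 2.16], [0.22, 2.67], [-1.22, 4.37], [0.12, 2.79], [-3.08, 3.08]. Speed limits (rad/s): [1.89, 1.89, 2.57, 3.01, 3.01, 3.01].

INTERFACE

Orientations are given as a 3x3 rotation matrix whose columns are the frame's x, y, z axes.
In Python, from cell import * gives the robot as it stands. The module is installed in compiled form; this text tells all that it offers.
- The arm moves only by the tool servo_tool, never from a script. Its argument "series" is text: rows parted by semicolons, each of 7 numbers parted by spaces: the shift along the tool's x, y, z in units of 30 mm (1.0 is 30 mm), then the turn, a rotation vector about the tool's x, y, z in units of 5 degrees (1.0 is 5 degrees), then the opening, from -1 (shut) to 1 (fully open). In form: tx ty tz rx ry rz hand; .... A call has 1 to 20 rows; each row is the pose to reach, as a shift and turn from the pose commanded when the call began, along the tool's axes at that moment; what a row does not reach only later rows make up. A row lasts 1/10 s, in which the tool goes at most 50 mm and 8.59 degrees, less where a joint would pass 70% of its speed; a pose out of reach is approached as far as the arm can. A call with a gripper value outside its range is refused whole. The fingers move at their own pace and stop on an object; "squeeze" is the grip in N (left out, the last holds). Time passes only in rows, so rows that repeat a pose let the fingers close. It gives the time, the measured TCP pose, the force and the opening at its end, in the units of the state.
- get_state(): the state, without advancing time (a new reading comes with each control period).
- snapshot(name): name is "side" or "top"; returns a dict with "color" (420x560x3 uint8, red, green, blue), "depth" (420x560 float32, m along the optical axis (not along the pixel's ray), 0 where there is no reading), "fovy" (degrees; the focal length in pixels is half the picture's height over the tangent of half this angle, whatever the lens; pixels are square), "cx", "cy" (the principal point, pixels), "R" (3x3) and "t" (3): a world point X has camera coordinates R X + t. Camera axes: x right, y down, z forward; pixel columns grow to the right and rows downward; lengths in m; the calibration is good to about 2 mm. A picture is of the moment at which its call begins.
- hand_in(): hands the job in, once; it reports no verdict.
Trained networks look in the newest picture that a camera, given by its name, has taken for a name from the list of things; names that differ only in an ending like _2 or _b are one class to them, and where a whole thing is asked for, a point or a joint stands for the part that bears it (a point fixed in the world has none). Each returns a list of dicts, best first, with "confidence" (0 to 1); they miss things now and then, are a little off and sometimes report something else, mostly with a low value. They report only what shows in the picture. A call takes as long as a camera call. They do not tell look-alikes from the thing itself.
- cut_out(camera, label): "pixels" (420x560 bool, what is visible of it) and "box" ([left, top, right, bottom] in pixels, round what is visible of it).
- pinpoint(camera, label): "pixel" ([column, row] in pixels: a listed point, or the origin of a listed thing).
The state is a dict: "t": time; "qpos": joint angles; "dq": joint speeds; "joint_efforts": joint torques, N m; "tool_pos": TCP position; "tcp_rot": TCP orientation; "contact_force": force on the tool from outside, world axes, zero at the start; "moment": the same for the moment, N m; "finger_gap": opening from 0.0 (shut) to 1.0 (fully open).
Only numpy, scipy, OpenCV 4.12 (cv2) and the standard library are available. Lean on these libraries where they do the work, as an engineer would, in place of code of your own. Each camera call takes 0.05 s, during which the arm holds its last target. There are 200 camera calls.

TASK

Lift the lid of the grey case by its front tab until it stands upright or beyond, and find the one insert plate that does not match the layout: every slot should hold a long plate, and one holds a shorter plate that leaves its slot partly empty. Take the short plate out, lay it down flat and let go of it, then take or push it from its sides so that it ends flat on the dark steel fixture, with one long edge touching both dowels and an end touching the end stop. Leave the two long plates standing in their slots and leave the lid open.

Things in the scene. Friction and masses are not known exactly. Their poses are not given: they have to be found in the camera images.
- case: Grey storage case fixed to the bench, 156 (x) x 240 (y) x 72 mm high without lid, walls 5, floor 6 mm. Origin: centre of underside; x from tab side to hinge side, z up. Three slots along x at y = -62, 0, +62 mm, 21 mm wide, formed by low combs (to z = 30 mm) only beyond 34 mm either side of the middle. A plate stands on edge in each, top at z = 66 mm, 44 mm of air between plates.
- lid (a joint): Hinge of the case's lid, rad: 0 closed, grows as the front edge goes up and over, 1.57 upright, stop at 1.85. It starts closed or a crack open (up to 0.1). Friction hinge (0.32 N m): it stays wherever it is left; about 3 N at the tab moves it.
- lid_tab (a point): Grip point in the lid's black front tab, 188 mm from the hinge line and 6 mm above the panel's underside. Tab 30 mm wide (case's y), 12 thick, sticking out 46 mm from the lid's front edge (this point 30 mm out); pinched across its width it can turn between the fingers as the lid swings. Lid panel 160 x 240 x 8 mm. Axes turn with the lid.
- lid_hinge (a point): Middle of the lid's hinge line (which runs along the case's y), at the case's far top edge, 78 mm from the case's middle and 72.5 mm above its underside.
- insert_short: The wrongly packed plate: bare aluminium, 100 mm long (own x), 18 thick (own y), 60 wide (own z, up at the start), one window 50 x 24 mm; 0.2 kg. Stands on a long edge in any one of the slots. Origin: middle of that edge. Can be pinched from above over its 18 mm; stood free on a flat surface it tips over flat when its top is pushed some 20 mm sideways.
- insert_short_center (a point): Centre of the short plate's volume (30 mm along own z from the origin), axes as the plate.
- insert_long_1: A rightly packed plate: as the short one but 130 mm long, window 76 x 24 mm, 0.26 kg. Own x length, y thickness, z width (up). Origin: middle of its lower long edge.
- insert_long_2: The other rightly packed plate, the same as insert_long_1.
- fixture: Locating fixture fixed to the bench: dark steel base 180 (x) x 170 (y) x 12 mm; locators stand 24 mm above it. Two dowels, 10 mm diameter, at x = -37 and +47, y = -65 mm (faces at y = -60; 74 mm free between them); one end-stop block 16 x 26 mm at y = -30, its face at x = 55 mm. Origin: centre of underside, x away from the robot to the end stop, y away from the dowels, z up.
- seat (a point): Where the short plate's centre is when it is flat on the base (half thickness above it) and touches both dowels and the end stop, its length along the fixture's x: fixture coordinates 5, -30, 21 mm. Axes as the fixture.
Things that resemble listed ones, but are neither listed nor needed, are in the scene too. Of the things that look like the fixture, the larger one is meant.

How it is judged:
By the outcome, as a careful person would: the job done as asked, in the order asked, and still so for the second after the job is handed in, with the robot touching nothing.
It also fails if it takes over 67 s, if anything falls off the work surface, if the arm or the gripper's body presses on something with over 40 N, if the wrist force passes 120 N, or if a joint passes its speed limit or range.

## Working session

There is one attempt and no reset: what is moved stays moved. The work goes in short steps, Python scripts to look and compute and a tool call to move; the robot and the scene stay as the last step left them, time stands still between calls to the robot, and variables do not carry over. Pictures are saved under pics/ and viewed, on a budget of 15 in all, crops included, one or two more only if the job needs it, and the job is handed in when it is done.

Besides the shell and the picture viewer there is one more tool, called as a command line: name --argument value ..., lists and objects as JSON in quotes. servo_tool: Moves the arm, as the interface text tells. Its arguments: {"type":"object","properties":{"series":{"type":"string"},"squeeze":{"type":"number"}},"required":["series"]}

```bash
mkdir -p pics; cat > h.py <<'E'
from cell import *
import numpy as np, cv2
def cam(s):
    f=s["color"].shape[0]/2/np.tan(np.radians(s["fovy"])/2); return f,np.array(s["R"]),np.array(s["t"]),s["cx"],s["cy"]
def back(s,u,v,z=None,d=None):
    f,R,t,cx,cy=cam(s); r=np.array([(u-cx)/f,(v-cy)/f,1.]); o=-R.T@t; w=R.T@r
    if d is not None: return o+w*d
    return o+w*(z-o[2])/w[2]
def cloud(s):
    f,R,t,cx,cy=cam(s); d=s["depth"]; v,u=np.mgrid[:d.shape[0],:d.shape[1]]
    P=np.stack([(u-cx)/f*d,(v-cy)/f*d,d],-1); return (P-t)@R
def proj(s,X):
    f,R,t,cx,cy=cam(s); c=R@np.array(X)+t; return np.array([c[0]/c[2]*f+cx,c[1]/c[2]*f+cy])
def tri(s1,p1,s2,p2):
    A=[];b=[]
    for s,p in((s1,p1),(s2,p2)):
        f,R,t,cx,cy=cam(s); r=R.T@np.array([(p[0]-cx)/f,(p[1]-cy)/f,1]); r/=np.linalg.norm(r); M=np.eye(3)-np.outer(r,r); A.append(M); b.append(M@(-R.T@t))
    A=np.vstack(A);b=np.hstack(b); x,res,_,_=np.linalg.lstsq(A,b,rcond=None); return x
def save(s,n,box=None,k=1):
    im=s["color"][:,:,::-1]
    if box: im=im[box[1]:box[3],box[0]:box[2]]
    if k!=1: im=cv2.resize(im,None,fx=k,fy=k,interpolation=cv2.INTER_CUBIC)
    cv2.imwrite("pics/"+n,im)
E
python3 - <<'E'
from h import *
S={n:snapshot(n) for n in("side","top")}
ims=[]
for n,s in S.items():
    save(s,n+"0.png"); ims.append(s["color"][:,:,::-1]); print(n,s["fovy"],s["cx"],s["cy"],-np.array(s["R"]).T@s["t"])
cv2.imwrite("pics/both.png",cv2.resize(np.hstack(ims),(800,300)))
for l in("lid_tab","lid_hinge","case","fixture","seat"):
    for n in S:
        for r in pinpoint(n,l)[:3]:
            u,v=r["pixel"]; d=S[n]["depth"][int(np.clip(v,0,419)),int(np.clip(u,0,559))]
            print(l,n,np.round(r["pixel"],1),round(r["confidence"],2),np.round(back(S[n],u,v,d=d),3))
print(get_state())
E
```

```text
side 57.21431961480027 288.34491178541015 211.03968451685367 [ 0.12074871 -1.1938834   0.75789626]
top 43.869724757697995 279.20133048015776 204.97055769626922 [ 0.39646386 -0.15529204  1.61650021]
lid_tab side [230.6 175.6] 0.78 [0.393 0.18  0.092]
lid_tab top [158.3 241. ] 0.85 [0.4   0.202 0.097]
lid_hinge side [277.5 171.5] 0.89 [0.593 0.189 0.076]
lid_hinge top [173.9 179.1] 0.93 [0.585 0.166 0.076]
case side [262.9 191.1] 0.86 [0.49  0.06  0.066]
case side [278.1 172.4] 0.74 [0.59  0.173 0.079]
case top [174.6 203.8] 0.62 [0.51  0.159 0.088]
fixture side [364.6 337.4] 0.7 [ 0.534 -0.647  0.005]
fixture side [286.6 241.2] 0.62 [ 0.489 -0.209  0.012]
fixture top [294.5 210.8] 0.9 [ 0.499 -0.196  0.009]
fixture top [440.3 202.1] 0.77 [ 0.531 -0.644  0.015]
seat side [376.7 339.6] 0.72 [ 0.556 -0.666  0.009]
seat side [291.  244.9] 0.66 [ 0.498 -0.228  0.008]
seat top [306.1 209.5] 0.91 [ 0.503 -0.231  0.019]
seat top [449.8 196.6] 0.64 [ 0.549 -0.675  0.009]
{'t': 0.6, 'qpos': array([ 1.17151718e+00,  4.93571583e-01,  1.34551050e+00, -1.00615014e-05,
        1.30247872e+00, -9.54725026e-02]), 'dq': array([ 1.79130221e-04,  1.55289286e-03,  5.13053789e-04, -9.87754038e-05,
        4.17897620e-04,  8.56691870e-04]), 'joint_efforts': array([-1.56371083e-03, -8.78334332e+01, -3.82139325e+01,  7.04777101e-02,
        4.40287578e-02, -6.05442028e-05]), 'tool_pos': array([0.18695728, 0.59638669, 0.19492908]), 'tcp_rot': array([[ 2.99152141e-01,  9.54205427e-01,  2.13209246e-05],
       [ 9.54205426e-01, -2.99152141e-01,  2.55749416e-05],
       [ 3.07819483e-05,  1.26937434e-05, -9.99999999e-01]]), 'contact_force': array([-0.43746617, -0.34267666,  0.69365364]), 'moment': array([ 0.01397286,  0.03600397, -0.01516308]), 'finger_gap': 0.9995421540604994}
```

View pics/top0.png

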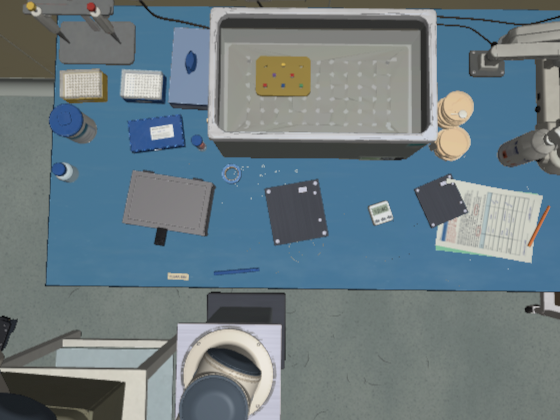

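View pics/side0.png

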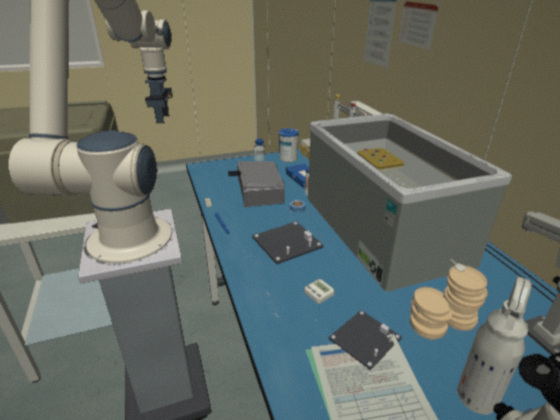

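```bash
python3 - <<'E'
from h import *
S={n:snapshot(n) for n in("side","top")}
a={n:pinpoint(n,"lid_tab")[0]["pixel"] for n in S}; b={n:pinpoint(n,"lid_hinge")[0]["pixel"] for n in S}
print("tab",tri(S["side"],a["side"],S["top"],a["top"]),"hinge",tri(S["side"],b["side"],S["top"],b["top"]))
# masks in top via depth
for l in("lid_tab","fixture","case"):
    for r in cut_out("top",l)[:3]:
        m=r["pixels"]; P=cloud(S["top"])[m]; d=S["top"]["depth"][m]; P=P[d>0]
        rc=cv2.minAreaRect((P[:,:2]*1000).astype(np.float32))
        print(l,round(r["confidence"],2),r["box"],m.sum(),rc,"z pct",np.percentile(P[:,2],[5,50,95]).round(3), cv2.boxPoints(rc).round().tolist())
# fixture fine points: high points on the fixture
P=cloud(S["top"]); 
E
```

```text
tab [0.40083984 0.20739036 0.06963903] hinge [0.59093251 0.16656283 0.07881183]
lid_tab 0.56 [122.4, 172.2, 212.0, 240.7] 4563 ((501.35943603515625, 197.25119018554688), (268.96893310546875, 218.6009063720703), 79.65235900878906) z pct [0.079 0.088 0.097] [[370.0, 85.0], [585.0, 45.0], [633.0, 310.0], [418.0, 349.0]]
fixture 0.65 [411.7, 179.1, 470.3, 227.0] 1813 ((539.4586791992188, -650.3135375976562), (139.3182373046875, 133.88809204101562), 23.602928161621094) z pct [0.002 0.009 0.016] [[449.0, -617.0], [502.0, -740.0], [630.0, -684.0], [576.0, -561.0]]
fixture 0.61 [265.6, 176.6, 331.2, 244.6] 3303 ((498.58721923828125, -201.24404907226562), (187.8673095703125, 174.140625), 11.766265869140625) z pct [0.005 0.012 0.019] [[389.0, -135.0], [424.0, -306.0], [608.0, -267.0], [573.0, -97.0]]
```

The top view shows the case at about (168,203) with its tab at (160,237). There are two fixture-like things: a large one at (296,211) and a small one at (441,200). The larger one is meant. Next I refine the lid plane and the fixture locators and check them in an enlarged crop.

```bash
python3 - <<'E'
from h import *
S={n:snapshot(n) for n in("side","top")}
T=S["top"]["color"][:,:,::-1]; 
a=cv2.resize(T[165:255,115:220],None,fx=4,fy=4,interpolation=2); b=cv2.resize(T[170:255,255:340],None,fx=4.7,fy=4.7,interpolation=2)
D=S["side"]["color"][:,:,::-1]; c=cv2.resize(D[150:215,215:300],None,fx=4,fy=4); d=cv2.resize(D[215:270,245:330],None,fx=4,fy=4)
im=np.zeros((600,800,3),np.uint8)
for x,(i,w) in enumerate(((a,400),(b,400))): im[:a.shape[0] if i is a else b.shape[0], x*400:x*400+min(400,i.shape[1])]=i[:,:400]
c=c[:200];im[400:600,:340]=c[:200]; im[400:600,400:740]=d[:200]
cv2.imwrite("pics/crop1.png",im)
for n in S:
    P=cloud(S[n]).reshape(-1,3)
    # case frame guess
    yaw=np.radians(-10.35); c=np.array([0.505,0.185]); q=(P[:,:2]-c)@np.array([[np.cos(yaw),-np.sin(yaw)],[np.sin(yaw),np.cos(yaw)]])
    m=(abs(q[:,0])<.07)&(abs(q[:,1])<.10)&(P[:,2]>.06)&(P[:,2]<.13)
    A=np.c_[q[m],np.ones(m.sum())]; k=np.linalg.lstsq(A,P[m,2],rcond=None)[0]; print(n,m.sum(),"slope,front z",k, "lid angle",-np.arctan(k[0]))
    # lid mask
    m2=(abs(q[:,0])<.16)&(abs(q[:,1])<.16)&(P[:,2]>.07)
    rc=cv2.minAreaRect((P[(abs(q[:,0])<.16)&(abs(q[:,1])<.16)&(P[:,2]>.074)][:,:2]*1000).astype(np.float32));print(rc)
    # tab
    m3=(q[:,0]<-.095)&(q[:,0]>-.16)&(abs(q[:,1])<.1)&(P[:,2]>.05); print("tab pts",m3.sum(),P[m3].mean(0),P[m3].min(0),P[m3].max(0))
    # fixture
    m4=(P[:,0]>.37)&(P[:,0]<.63)&(P[:,1]>-.33)&(P[:,1]<-.07)&(P[:,2]>.006)
    F=P[m4]; print("fix",cv2.minAreaRect((F[:,:2]*1000).astype(np.float32)),np.median(F[:,2]))
    H=F[F[:,2]>.022]; 
    if len(H)>3:
        _,lab,_=cv2.kmeans((H[:,:2]).astype(np.float32),3,None,(3,50,1e-5),5,0)
        for i in range(3): print(" cl",(lab[:,0]==i).sum(),H[lab[:,0]==i].mean(0).round(4),H[lab[:,0]==i].max(0).round(4))
E
```

```text
side 711 slope,front z [-0.05574861  0.00072602  0.08771898] lid angle 0.05569096842151094
((489.1532287597656, 180.25167846679688), (245.73373413085938, 209.75527954101562), 82.57596588134766)
tab pts 38 [0.3970121  0.19111157 0.0951802 ] [0.38395406 0.17792693 0.08499481] [0.40851743 0.21125943 0.10165757]
fix ((492.7475280761719, -202.91021728515625), (181.7366485595703, 174.5898895263672), 10.781196594238281) 0.011478534302138042
 cl 13 [ 0.4688 -0.2749  0.0308] [ 0.4718 -0.2702  0.0373]
 cl 16 [ 0.5511 -0.2591  0.03  ] [ 0.5564 -0.2512  0.0367]
 cl 46 [ 0.5586 -0.2229  0.0311] [ 0.5696 -0.2049  0.0368]
top 3174 slope,front z [-0.06416731 -0.00238576  0.0891884 ] lid angle 0.06407946018536838
((495.5137023925781, 185.1959686279297), (241.36599731445312, 212.52200317382812), 81.32823181152344)
tab pts 77 [0.40056367 0.19827698 0.09826714] [0.38901835 0.18305977 0.08622757] [0.41202389 0.21426907 0.10609487]
fix ((499.53985595703125, -201.01170349121094), (257.9945068359375, 258.9573059082031), 89.94469451904297) 0.01346640130225137
 cl 52 [ 0.5605 -0.2119  0.0345] [ 0.5732 -0.1291  0.0473]
 cl 18 [ 0.5197 -0.2603  0.0346] [ 0.5589 -0.2395  0.0434]
 cl 889 [ 0.3966 -0.1553  1.6129] [ 0.4723 -0.1419  1.6165]
```

View pics/crop1.png

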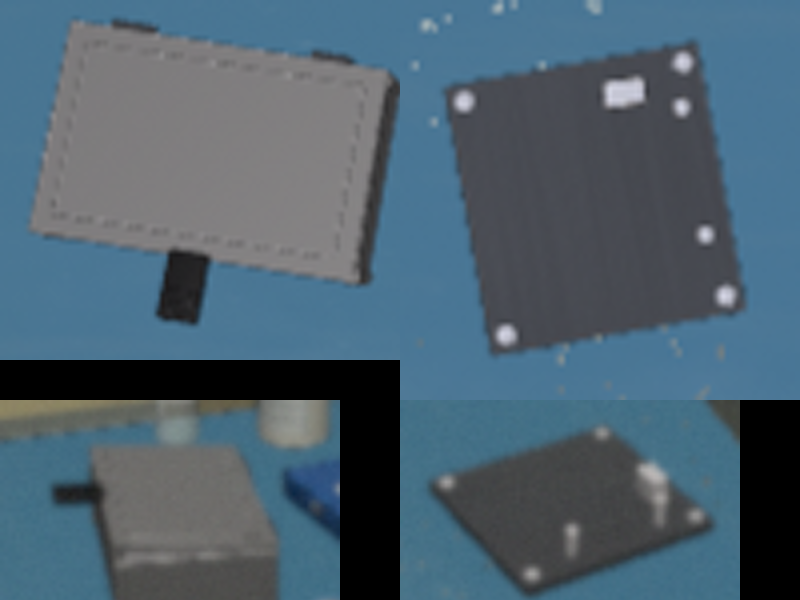

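The fixture's dowels are at crop (682,107) and (705,235) and its end stop at (624,92). The tab hangs off the case's front at crop (183,287). The measurements agree: fixture yaw about 11°, case yaw about -10.3°, lid about 0.06 rad, tab point about (0.399,0.200,0.090) and hinge about (0.585,0.166). I go to the tab now.

servo_tool --series "-3.5 3.56 0 0 0 -0.5 1; -7 7.1 0.5 0 0 -1 1; -10.5 10.67 1 0 0 -1.42 1; -10.5 10.67 1 0 0 -1.42 1; -10.5 10.67 1 0 0 -1.42 1; -10.5 10.67 1 0 0 -1.42 1; -10.5 10.67 1 0 0 -1.42 1; -10.5 10.67 1.5 0 0 -1.42 1; -10.5 10.67 1.5 0 0 -1.42 1; -10.5 10.67 1.5 0 0 -1.42 1; -10.5 10.67 2 0 0 -1.42 1; -10.5 10.67 2 0 0 -1.42 1" --squeeze 15

```text
t: 2.35
tool_pos: [0.3976, 0.1996, 0.134]
tcp_rot: [[0.18, 0.984, -0.002], [0.984, -0.18, -0.001], [-0.001, -0.002, -1.0]]
contact_force: [-0.7, 0.4, -0.0]
finger_gap: 1.007
```

servo_tool --series "0 0 0.8 0 0 0 1; 0 0 1.63 0 0 0 1; 0 0 1.63 0 0 0 0.2; 0 0 1.63 0 0 0 -0.5; 0 0 1.63 0 0 0 -0.7; 0 0 1.63 0 0 0 -0.7; 0 0 1.63 0 0 0 -0.7; 0 0 1.63 0 0 0 -0.7" --squeeze 15

```text
t: 3.15
tool_pos: [0.3984, 0.2001, 0.0865]
tcp_rot: [[0.179, 0.984, 0.001], [0.984, -0.179, 0.0], [0.0, 0.001, -1.0]]
contact_force: [-0.4, -0.1, -0.3]
finger_gap: 0.505
```

```bash
python3 - <<'E'
from h import *
s=snapshot("side"); st=get_state(); print(st["tool_pos"],st["finger_gap"],st["contact_force"]); save(s,"c2.png",(190,110,330,215),4)
E
```

```text
[0.3983077  0.20009781 0.08631916] 0.46315703647865564 [-0.26498018  0.06079641  0.79825659]
```

View pics/c2.png

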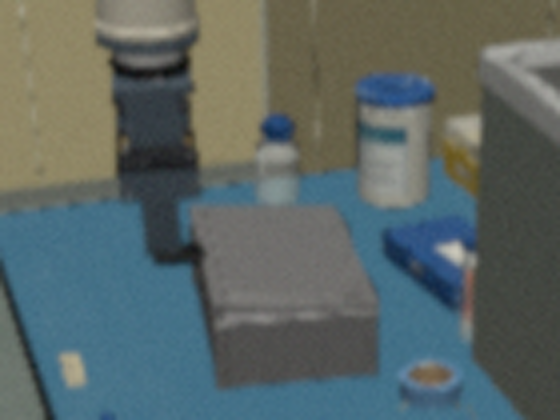

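The crop shows the fingers around the tab at crop (165,245), still closing.

servo_tool --series "0 0 0 0 0 0 -1; 0 0 0 0 0 0 -1; 0 0 0 0 0 0 -1; 0 0 0 0 0 0 -1" --squeeze 15

```text
t: 3.6
tool_pos: [0.3982, 0.2001, 0.086]
tcp_rot: [[0.179, 0.984, -0.0], [0.984, -0.179, -0.0], [-0.0, -0.0, -1.0]]
contact_force: [-1.3, 0.8, 0.4]
finger_gap: 0.109
```

```bash
python3 - <<'E'
import numpy as np
r=.187;h=72.5
# grasp start angle .06 with grasp height; arc for the tool y (forward) and z(down)
a0=.06
for a in np.linspace(a0,1.72,15)[1:]:
    g=lambda a:np.array([-188*np.cos(a)-6*np.sin(a),188*np.sin(a)+6*np.cos(a)])
    d=g(a)-g(a0); print(f"{a:.2f} ty {d[0]/30:.2f} tz {-d[1]/30:.2f}")
E
```

```text
0.18 ty 0.06 tz -0.73
0.30 ty 0.22 tz -1.45
0.42 ty 0.45 tz -2.14
0.53 ty 0.77 tz -2.79
0.65 ty 1.17 tz -3.39
0.77 ty 1.64 tz -3.94
0.89 ty 2.17 tz -4.42
1.01 ty 2.76 tz -4.83
1.13 ty 3.40 tz -5.17
1.25 ty 4.08 tz -5.43
1.36 ty 4.79 tz -5.60
1.48 ty 5.52 tz -5.68
1.60 ty 6.26 tz -5.68
1.72 ty 7.00 tz -5.59
```

```bash
python3 - <<'E'
from h import *
S={n:snapshot(n) for n in("side","top")}; st=get_state(); print(st["tool_pos"],st["finger_gap"],st["contact_force"])
for n in S:
    r=pinpoint(n,"lid_tab"); print(n,[(x["pixel"],x["confidence"]) for x in r]); print("proj tcp",proj(S[n],st["tool_pos"]))
a=cv2.resize(S["side"]["color"][130:205,195:295,::-1],(800,600),interpolation=2);b=cv2.resize(S["top"]["color"][165:255,115:220,::-1],(350,300),interpolation=2)
a=cv2.resize(a,(450,337)); im=np.zeros((337,800,3),np.uint8); im[:,:450]=a; im[:300,450:]=b; cv2.imwrite("pics/c3.png",im)
E
```

```text
[0.39814433 0.20004526 0.08599823] 0.025639201995583148 [ 0.2098659  -0.02767389 -0.02548282]
side [([231.2, 173.1], 0.59), ([259.1, 190.9], 0.29)]
proj tcp [230.76023389 174.67841964]
top [([158.6, 241.7], 0.73)]
proj tcp [159.81412955 241.83010428]
```

View pics/c3.png

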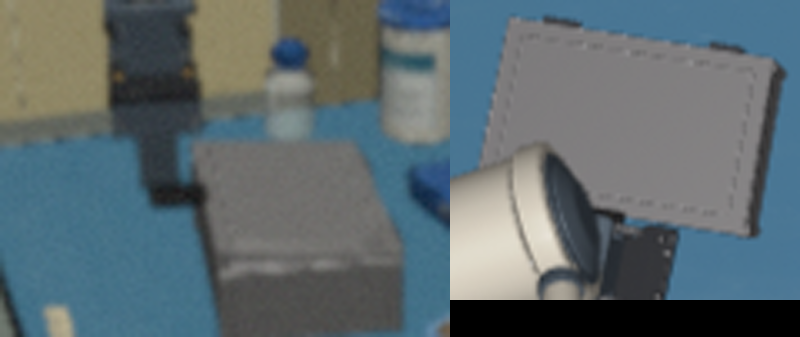

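```bash
python3 - <<'E'
from h import *
np.set_printoptions(linewidth=220,suppress=True)
s=snapshot("side"); st=get_state(); p=st["tool_pos"]
for z in(0,.014): print("proj",proj(s,p-[0,0,z]))
P=cloud(s); c=s["color"].astype(int)
print("gray"); print(c[164:184,222:246].sum(2)//3)
print("depth mm");print((s["depth"][164:184,222:246]*1000).round().astype(int))
print("z mm");print((P[164:184,222:246,2]*1000).round().astype(int))
print("y mm");print((P[164:184,222:246,1]*1000).round().astype(int))
E
```

```text
proj [230.76475515 174.68080505]
proj [230.98314381 177.82359025]
gray
[[103 104  97  83  60  57  54  54  57  58  59  62  79  98 101 101 106 108 106 102 108 112 108 109]
 [106 103 101  85  67  60  52  58  59  56  59  59  78  98 101 100  99 105 108 110 109 110 108 109]
 [105 103 107  91  66  56  54  55  56  56  59  65  76  98  98  91  89 107 110 107 107 109 110 110]
 [105 105  99  93  73  60  54  53  56  58  53  60  75  95  97  82  83 106 110 105 103 109 110 109]
 [107 101 100  95  75  60  57  56  56  58  55  58  73  92  94  81  79 103 109 110 108 113 111 111]
 [108 103 100  96  74  58  59  58  56  59  49  55  64  80  87  76  68  94 107 109 112 115 111 111]
 [105 107 104  97  77  58  53  48  50  45  46  44  54  66  71  59  58  74  92 108 110 109 113 106]
 [103 104 103 101  87  72  51  39  36  38  37  40  34  44  45  38  37  48  73 100 106 105 108 109]
 [106 105 103 102  96  87  51  31  32  31  29  29  28  31  30  30  31  35  61  89 104 106 108 112]
 [104 108 103 105 104  92  55  43  34  33  34  32  34  29  32  30  32  34  51  83  99 107 113 110]
 [104 104 103 102 104  90  67  43  40  
[... 7653 characters left out ...]
33   340   340   340   340   338   332   332   334   326   329   303   263   206   146   142   139   135   138]
 [  341   343   339   332 -1194   335   334   321   324   330   330   329   319   328   318 -1194   305   264   213   170   133   134   127   124]
 [  330   326   322   324   328   324   328   321   319   325   317   321   315   311   305   312   313   269   216   165   118   120   123   120]
 [  318   317   324   313   313   315   313   311   306   308   304   308   302   297   305   296   296   270   220   164   108   107   107   107]
 [  308   307   306   308   300   308   299   299   304   301   289   292   293   293   295   290   289   278   219   167   109   101   101   104]]
```

servo_tool --series "0 0 -1.2 0 0 0 -1; 0 0 -2.5 0 0 0 -1; 0 0 -2.5 0 0 0 -1"

```text
t: 4.15
tool_pos: [0.4004, 0.2009, 0.1649]
tcp_rot: [[0.179, 0.984, 0.006], [0.984, -0.179, 0.002], [0.003, 0.006, -1.0]]
contact_force: [0.3, -0.5, -0.0]
finger_gap: 0.002
```

```bash
python3 - <<'E'
from h import *
S={n:snapshot(n) for n in("side","top")}; st=get_state(); s=S["side"]; p=st["tool_pos"]; print(p,st["finger_gap"])
for z in(-.06,0,.014): print("proj",proj(s,p-[0,0,z]))
im=s["color"][120:200,190:297,::-1].copy(); im=cv2.resize(im,None,fx=7.4,fy=7.4,interpolation=cv2.INTER_NEAREST)
for z in(0,.014):
    q=(proj(s,p-[0,0,z])-[189.5,119.5])*7.4; cv2.circle(im,tuple(int(v) for v in q),5,(0,0,255),-1)
cv2.imwrite("pics/c4.png",im[:600,:800])
for n in S:
    r=pinpoint(n,"lid_tab"); print(n,[(x["pixel"],x["confidence"]) for x in r])
E
```

```text
[0.39861122 0.20020924 0.16162788] 0.0014543107293828387
proj [228.64476162 142.62202853]
proj [229.65229404 157.15283015]
proj [229.88150051 160.45848431]
side [([228.8, 174.2], 0.86)]
top [([160.5, 242.5], 0.85)]
```

View pics/c4.png

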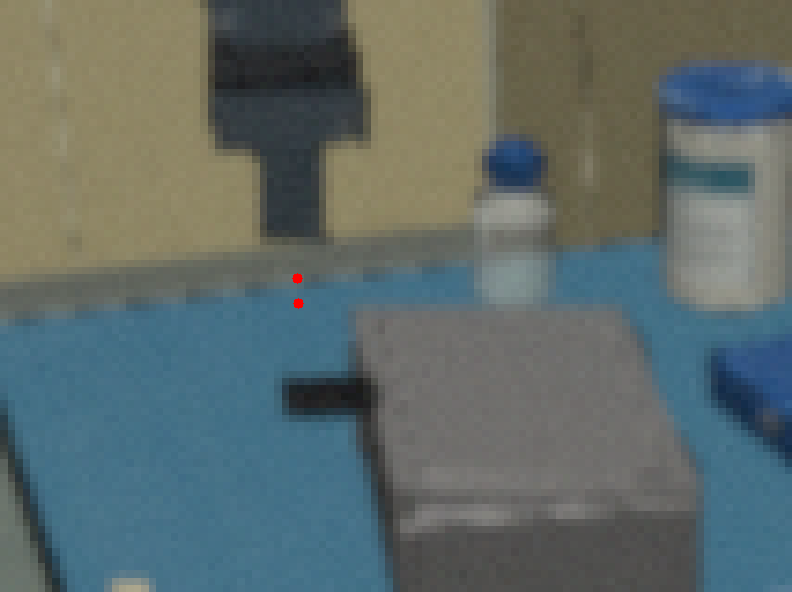

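The side view shows the closed fingertips ending at about z=0.183, where the reported pose plus the text's 14 mm puts them at 0.148. So the real tips sit about 33 mm further back than stated, and the fingers closed above the tab. Going 33 mm deeper is safe in either case, because the case wall is 30 mm away.

servo_tool --series "0 0 0 0 0 0 0.3; 0 0 0 0 0 0 0.3; 0 0 0 0 0 0 0.3; 0 0 0 0 0 0 0.3; 0 0 0 0 0 0 0.3; 0 0 0 0 0 0 0.3; 0 0.05 1.2 0 0 0 0.3; 0 0.1 2.4 0 0 0 0.3; 0 0.1 3.63 0 0 0 0.3; 0 0.1 3.63 0 0 0 0.3; 0 0.1 3.63 0 0 0 -1; 0 0.1 3.63 0 0 0 -1; 0 0.1 3.63 0 0 0 -1; 0 0.1 3.63 0 0 0 -1; 0 0.1 3.63 0 0 0 -1; 0 0.1 3.63 0 0 0 -1" --squeeze 15

```text
t: 5.95
tool_pos: [0.4014, 0.1981, 0.0528]
tcp_rot: [[0.178, 0.984, 0.001], [0.984, -0.178, -0.002], [-0.002, 0.001, -1.0]]
contact_force: [4.2, -21.3, 0.3]
finger_gap: 0.329
```

```bash
python3 - <<'E'
from h import *
st=get_state(); print(st["tool_pos"],st["finger_gap"],st["contact_force"],st["t"])
E
```

```text
[0.40137278 0.19808662 0.05284867] 0.32918176653178033 [  4.23387691 -21.26519067   0.34101524] 5.95
```

The tab is gripped (gap 0.329 is 30 mm), which confirms the 33 mm offset. Before swinging the lid I check the clearance to the grey bin.

```bash
python3 - <<'E'
from h import *
P=cloud(snapshot("top")).reshape(-1,3)
for lo in(.02,.1,.15,.2,.3):
    m=(P[:,2]>lo)&(P[:,2]<.6)&(P[:,0]>.62)&(P[:,0]<1.1)&(P[:,1]<.35)&(P[:,1]>-.3)
    Q=P[m]; L=Q[Q[:,1]>0.0]
    print(lo,len(Q),Q.min(0).round(3) if len(Q) else "",np.percentile(Q[:,2],99).round(3) if len(Q) else "", "y>0:",len(L),L.min(0).round(3) if len(L) else "")
E
```

```text
0.02 25924 [ 0.621 -0.3    0.02 ] 0.335 y>0: 9108 [0.621 0.    0.02 ]
0.1 19174 [ 0.656 -0.3    0.1  ] 0.335 y>0: 2797 [0.657 0.    0.101]
0.15 18681 [ 0.656 -0.3    0.15 ] 0.335 y>0: 2618 [0.657 0.    0.15 ]
0.2 18230 [ 0.656 -0.3    0.2  ] 0.335 y>0: 2526 [0.657 0.    0.201]
0.3 3856 [ 0.656 -0.3    0.3  ] 0.337 y>0: 1355 [0.657 0.    0.306]
```

servo_tool --series "-0.07 0 0 0 0 0 -1; -0.07 0.06 -0.73 0 0 0 -1; -0.07 0.22 -1.45 0 0 0 -1; -0.07 0.45 -2.14 0 0 0 -1; -0.07 0.77 -2.79 0 0 0 -1; -0.07 1.17 -3.39 0 0 0 -1; -0.07 1.64 -3.94 0 0 0 -1" --squeeze 15

```text
t: 6.7
tool_pos: [0.4511, 0.1905, 0.1725]
tcp_rot: [[0.179, 0.984, 0.004], [0.984, -0.179, 0.004], [0.005, 0.004, -1.0]]
contact_force: [10.9, 21.1, -13.2]
finger_gap: 0.333
```

servo_tool --series "0.03 0 0 0 0 0 -1; 0.03 0.53 -0.48 0 0 0 -1; 0.03 1.12 -0.89 0 0 0 -1; 0.03 1.76 -1.23 0 0 0 -1; 0.03 2.44 -1.49 0 0 0 -1" --squeeze 15

```text
t: 7.2
tool_pos: [0.5226, 0.1799, 0.2172]
tcp_rot: [[0.178, 0.984, 0.003], [0.984, -0.178, 0.007], [0.007, 0.002, -1.0]]
contact_force: [2.6, 28.8, -4.6]
finger_gap: 0.335
```

servo_tool --series "0 0.36 -0.09 0 0 0 -1; 0 0.71 -0.17 0 0 0 -1; 0 1.1 -0.22 0 0 0 -1; 0 1.44 -0.25 0 0 0 -1; 0 1.8 -0.26 0 0 0 -1; 0 2.18 -0.25 0 0 0 -1; 0 2.6 -0.21 0 0 0 -1; 0 2.6 -0.21 0 0 0 -1" --squeeze 15

```text
t: 8.0
tool_pos: [0.6011, 0.1665, 0.2239]
tcp_rot: [[0.178, 0.984, 0.007], [0.984, -0.178, 0.007], [0.008, 0.005, -1.0]]
contact_force: [5.8, 28.7, 8.4]
finger_gap: 0.374
```

```bash
python3 - <<'E'
from h import *
st=get_state(); print(st["tool_pos"],st["finger_gap"],st["contact_force"],st["t"])
S={n:snapshot(n) for n in("side","top")}
im=np.zeros((400,800,3),np.uint8)
im[:,:400]=cv2.resize(S["side"]["color"][90:230,200:340,::-1],(400,400)); im[:,400:]=cv2.resize(S["top"]["color"][130:260,110:240,::-1],(400,400)); cv2.imwrite("pics/c5.png",im)
E
```

```text
[0.60109649 0.16648708 0.22385566] 0.37360687254125513 [ 5.84779052 28.71999732  8.44687043] 8.0
```

View pics/c5.png

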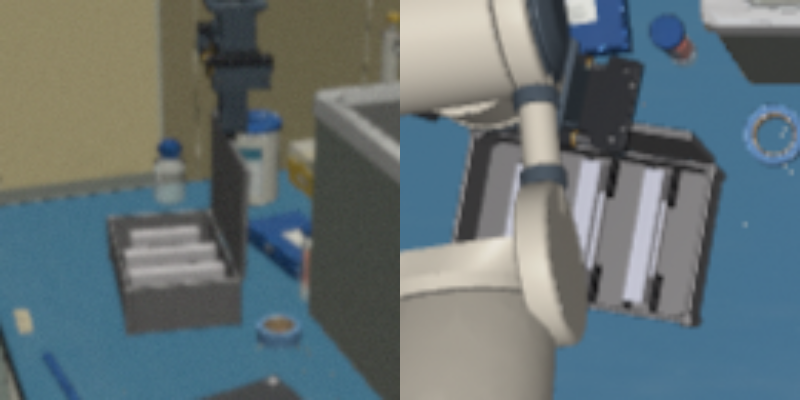

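The lid is up at about 1.69 rad; in the side half it stands at (228,190). In that half the farthest plate, at (165,235), looks shorter than the two nearer ones. I release and rise, then measure the plates.

servo_tool --series "0 0 0 0 0 0 0.2; 0 0 0 0 0 0 0.4; 0 0 0 0 0 0 0.4; 0 0 0 0 0 0 0.4; 0 0 -0.8 0 0 0 0.4; 0 0 -2 0 0 0 0.4; 0 -0.8 -2.5 0 0 0 0; 0 -2.2 -2.5 0 0 0 0; 0 -3.5 -2.5 0 0 0 0; 0 -5 -2 0 0 0 0; 0 -5 -2 0 0 0 0"

```text
t: 9.2
tool_pos: [0.4437, 0.189, 0.2795]
tcp_rot: [[0.178, 0.984, -0.006], [0.984, -0.178, -0.001], [-0.002, -0.006, -1.0]]
contact_force: [-1.2, 0.4, -0.5]
finger_gap: 0.498
```

```bash
python3 - <<'E'
from h import *
st=get_state(); print(st["tool_pos"],st["finger_gap"],st["contact_force"],st["t"])
S={n:snapshot(n) for n in("side","top")}
psi=np.radians(-10.25); C=np.array([.508,.180]); X=np.array([np.cos(psi),np.sin(psi)]);Y=np.array([-X[1],X[0]])
for n in S:
    P=cloud(S[n]).reshape(-1,3); q=np.c_[(P[:,:2]-C)@X,(P[:,:2]-C)@Y,P[:,2]]
    m=(q[:,0]>-.3)&(q[:,0]<.3)&(abs(q[:,1])<.1)&(q[:,2]>.12)&(q[:,2]<.24)&(q[:,0]>.05)&(q[:,0]<.16)
    if m.sum()>20:
        k=np.polyfit(q[m,2],q[m,0],1); print(n,"lid pts",m.sum(),"dx/dz",k[0],"lid angle",np.pi/2+np.arctan(k[0]))
    for y0 in(-.062,0,.062):
        m=(abs(q[:,0])<.07)&(abs(q[:,1]-y0)<.025)&(q[:,2]>.055)&(q[:,2]<.078)
        if m.sum()>5: Q=q[m]; print(n,y0,m.sum(),"x",np.percentile(Q[:,0],[2,98]).round(4),"y",np.percentile(Q[:,1],[5,50,95]).round(4),"z",np.percentile(Q[:,2],[50,90]).round(4))
    for l in("insert_short","insert_short_center","insert_long_1","lid_hinge","lid_tab"):
        for r in pinpoint(n,l)[:3]: print(n,l,np.round(r["pixel"],1),round(r["confidence"],2),"z66:",back(S[n],*r["pixel"],z=.036).round(3))
    for l in("insert_short","insert_long_1"):
        for r in cut_out(n,l)[:3]: print(n,l,r["box"],round(r["confidence"],2))
a=cv2.resize(S["side"]["color"][155:215,225:290,::-1],(520,480),interpolation=2); cv2.imwrite("pics/c6.png",a)
E
```

```text
[0.44374508 0.18904184 0.27951246] 0.49780594693652763 [-1.21984338  0.36522633 -0.53914529] 9.2
side lid pts 285 dx/dz 0.035775514456005235 lid angle 1.6065565900839165
side -0.062 143 x [-0.0594  0.0666] y [-0.0752 -0.0658 -0.0521] z [0.0636 0.0668]
side 0 132 x [-0.0602  0.0652] y [-0.0113 -0.0045  0.0098] z [0.0637 0.0663]
side 0.062 97 x [-0.0467  0.0499] y [0.0496 0.0572 0.0715] z [0.0638 0.0665]
side insert_short_center [257.8 177.7] 0.5 z66: [0.521 0.238 0.036]
side insert_long_1 [259.3 193.4] 0.67 z66: [0.487 0.1   0.036]
side insert_long_1 [284.9 239.1] 0.36 z66: [ 0.476 -0.228  0.036]
side lid_hinge [276.1 173.5] 0.9 z66: [0.608 0.253 0.036]
side lid_tab [278.1 135.4] 0.69 z66: [0.773 0.706 0.036]
side insert_short [245.6, 170.0, 268.8, 178.5] 0.6
side insert_long_1 [249.5, 182.7, 278.5, 189.9] 0.77
side insert_long_1 [244.0, 178.2, 272.8, 185.4] 0.51
top lid pts 527 dx/dz 0.04989561001010436 lid angle 1.6206505923093322
top -0.062 306 x [-0.0672  0.067 ] y [-0.0685 -0.0592 -0.0489] z [0.0659 0.0715]
top 0 197 x [-0.0659  0.0676] y [-0.0057  0.0027  0.0126] z [0.0658 0.071 ]
top 0.062 151 x [-0.0089  0.0535] y [0.0565 0.0653 0.0742] z [0.0659 0.0705]
top insert_short [150.9 198.7] 0.69 z66: [0.529 0.243 0.036]
top insert_short_center [150.4 196.8] 0.66 z66: [0.535 0.244 0.036]
top insert_long_1 [189.6 207. ] 0.71 z66: [0.505 0.124 0.036]
top insert_long_1 [172.1 204.8] 0.59 z66: [0.511 0.178 0.036]
top lid_hinge [173.5 172.6] 0.64 z66: [0.61  0.176 0.036]
top lid_tab [160.8 166.3] 0.68 z66: [0.629 0.215 0.036]
top insert_short [141.3, 180.2, 158.3, 204.4] 0.76
top insert_long_1 [182.4, 185.0, 196.9, 227.0] 0.96
top insert_long_1 [164.5, 179.4, 177.6, 214.7] 0.6
```

View pics/c6.png

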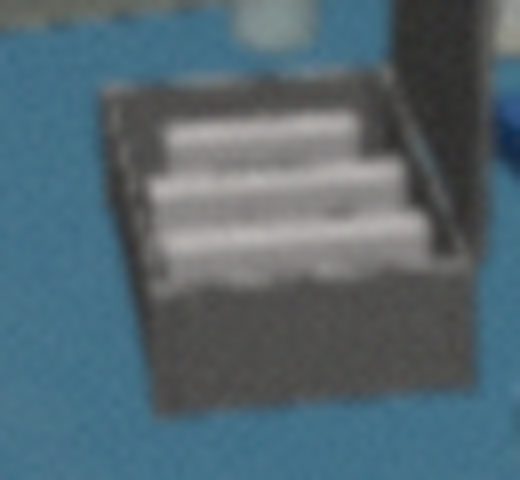

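The crop confirms it. The far plate (+y slot, crop (262,140)) spans about 97 mm and leaves its slot partly empty. The near ones at (275,185) and (295,235) span about 130 mm. The lid measures about 1.61 rad. I now go to the short plate at about (0.521,0.242).

servo_tool --series "1.1 1.1 0 0 0 0 -0.05; 2.2 2.22 0 0 0 0 -0.05; 2.2 2.22 1.5 0 0 0 -0.05; 2.2 2.22 3 0 0 0 -0.05; 2.2 2.22 4.5 0 0 0 -0.05; 2.2 2.22 5.8 0 0 0 -0.05; 2.2 2.22 5.8 0 0 0 -0.05; 2.2 2.22 5.8 0 0 0 -0.05"

```text
t: 10.8
tool_pos: [0.528, 0.2424, 0.108]
tcp_rot: [[0.179, 0.984, -0.001], [0.984, -0.179, -0.0], [-0.0, -0.0, -1.0]]
contact_force: [0.6, 0.3, -0.1]
finger_gap: 0.472
```

```bash
python3 - <<'E'
from h import *
st=get_state(); print(st["tool_pos"],st["finger_gap"],st["contact_force"],st["t"],st["tcp_rot"].round(3).tolist())
s=snapshot("side"); im=cv2.resize(s["color"][100:215,200:320,::-1],(780,748),interpolation=2)[:600]; cv2.imwrite("pics/c7.png",im)
P=cloud(s).reshape(-1,3); p=st["tool_pos"]
m=(abs(P[:,0]-p[0])<.022)&(abs(P[:,1]-p[1])<.055)&(P[:,2]>.075)&(P[:,2]<.2); print(len(P[m]),"finger low z",np.percentile(P[m,2],[0,2,5]),"x",np.percentile(P[m,0],[5,50,95]),"y",np.percentile(P[m,1],[5,50,95]))
E
```

```text
[0.52801493 0.24239461 0.10800452] 0.4719179321959737 [ 0.64917749  0.31147419 -0.05894063] 10.8 [[0.179, 0.984, -0.001], [0.984, -0.179, -0.0], [-0.0, -0.0, -1.0]]
118 finger low z [0.12378749 0.12668233 0.1288944 ] x [0.50872304 0.52128139 0.53692255] y [0.20327849 0.21049591 0.26512902]
```

View pics/c7.png

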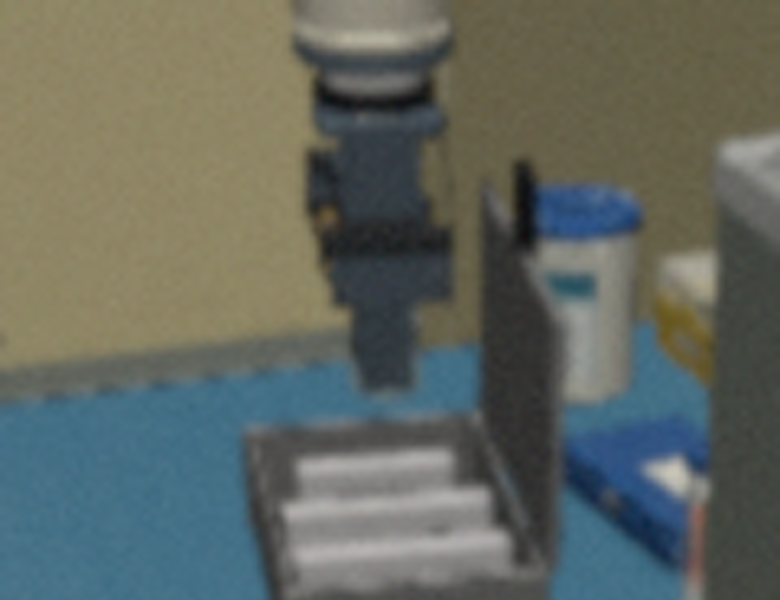

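Tip offset confirmed again: tips about 19 mm behind the reported TCP. I shift 7 mm in -x, go down and pinch.

servo_tool --series "0 -0.23 0.5 0 0 0 -0.05; 0 -0.23 1.3 0 0 0 -0.05; 0 -0.23 2.2 0 0 0 -0.05; 0 -0.23 3 0 0 0 -0.05; 0 -0.23 3 0 0 0 -0.05; 0 -0.23 3 0 0 0 -1; 0 -0.23 3 0 0 0 -1; 0 -0.23 3 0 0 0 -1; 0 -0.23 3 0 0 0 -1; 0 -0.23 3 0 0 0 -1; 0 -0.23 3 0 0 0 -1" --squeeze 30

```text
t: 11.95
tool_pos: [0.5218, 0.2436, 0.0186]
tcp_rot: [[0.178, 0.984, 0.002], [0.984, -0.178, 0.0], [0.0, 0.002, -1.0]]
contact_force: [-2.0, -3.7, 12.7]
finger_gap: 0.196
```

The plate is held (gap 17.8 mm). I lift it and carry it to above the fixture's free +y side.

servo_tool --series "0 0 -0.8 0 0 0 -1; 0 0 -2 0 0 0 -1; 0 0 -3.2 0 0 0 -1; 0 0 -4 0 0 0 -1; -1.2 0.1 -4 0 0 -0.4 -1; -2.7 0.2 -4 0 0 -0.85 -1; -4.2 0.3 -4 0 0 -1.3 -1; -5.7 0.4 -4 0 0 -1.8 -1; -7.2 0.5 -4 0 0 -2.3 -1; -8.7 0.6 -4 0 0 -2.75 -1; -10.2 0.7 -4 0 0 -3.2 -1; -11.7 0.8 -4 0 0 -3.7 -1; -12.8 0.85 -4 0 0 -4 -1; -13.5 0.89 -4 0 0 -4.25 -1; -13.5 0.89 -4 0 0 -4.25 -1; -13.5 0.89 -4 0 0 -4.25 -1" --squeeze 30

```text
t: 13.55
tool_pos: [0.4747, -0.1597, 0.1376]
tcp_rot: [[-0.188, 0.982, 0.0], [0.982, 0.188, 0.0], [0.0, 0.0, -1.0]]
contact_force: [0.1, -0.1, -1.9]
finger_gap: 0.197
```

```bash
python3 - <<'E'
from h import *
st=get_state(); print(st["tool_pos"],st["finger_gap"],st["contact_force"],st["t"],st["tcp_rot"].round(3).tolist())
s=snapshot("side"); P=cloud(s).reshape(-1,3)
m=(P[:,0]>.37)&(P[:,0]<.63)&(P[:,1]>-.32)&(P[:,1]<-.05)&(P[:,2]>.05)&(P[:,2]<.2)
Q=P[m]; p=st["tool_pos"]
c=s["color"].reshape(-1,3)[m].astype(int).sum(1)/3; B=Q[c>130]; print(len(B),"plate x",np.percentile(B[:,0],[2,50,98]),"y",np.percentile(B[:,1],[2,50,98]),"z",np.percentile(B[:,2],[1,5,50,98]))
print(cv2.minAreaRect((B[:,:2]*1000).astype(np.float32)), np.degrees(np.arctan(np.polyfit(B[:,0],B[:,1],1)[0])))
im=cv2.resize(s["color"][130:290,210:350,::-1],(525,600),interpolation=2); cv2.imwrite("pics/c8.png",im)
E
```

```text
[ 0.47472307 -0.1597448   0.13755475] 0.19709846548707458 [ 0.08455583 -0.14889915 -1.85618775] 13.55 [[-0.188, 0.982, 0.0], [0.982, 0.188, 0.0], [0.0, 0.0, -1.0]]
133 plate x [0.42815765 0.46248991 0.52024749] y [-0.17803609 -0.16394927 -0.14808466] z [0.13626595 0.13838012 0.15787946 0.18633645]
((473.1017150878906, -160.39735412597656), (97.06998443603516, 34.9769287109375), 5.235476016998291) 8.586869294340588
```

View pics/c8.png

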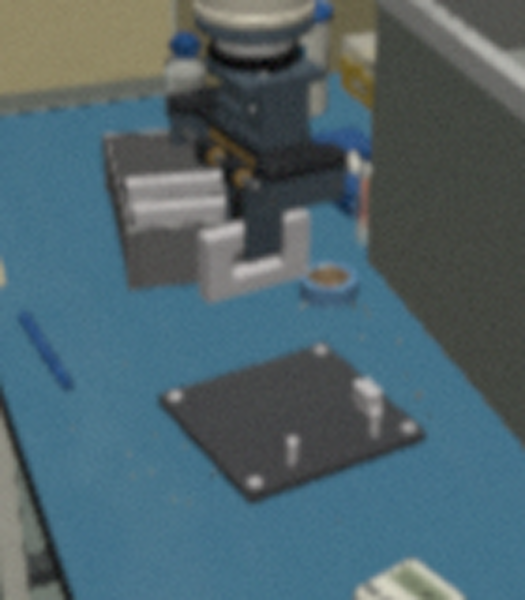

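servo_tool --series "0 0 0.9 0 0 0 -1; 0 0 1.9 0 0 0 -1; 0 0 2.8 0 0 0 -1; 0 0 3.4 0 0 0 -1; 0 0 3.6 0 0 0 -1; 0 0 3.7 0 0 0 -1; 0 0 3.7 0 0 0 -1" --squeeze 30

```text
t: 14.3
tool_pos: [0.4752, -0.1594, 0.0268]
tcp_rot: [[-0.19, 0.982, 0.001], [0.982, 0.19, -0.0], [-0.0, 0.0, -1.0]]
contact_force: [0.4, 0.4, -1.6]
finger_gap: 0.2
```

servo_tool --series "0 0 0.04 0 0 0 -1; 0 0 0.08 0 0 0 -1"

```text
t: 14.5
tool_pos: [0.4753, -0.1598, 0.0246]
tcp_rot: [[-0.19, 0.982, 0.001], [0.982, 0.19, -0.001], [-0.001, 0.001, -1.0]]
contact_force: [-6.7, -2.9, 21.4]
finger_gap: 0.195
```

Contact with the fixture base. I release, rise, and push the plate's top towards the dowels so that it lies flat.

servo_tool --series "0 0 -0.03 0 0 0 -0.2; 0 0 -0.03 0 0 0 0.1; 0 0 -0.03 0 0 0 0.2; 0 0 -0.03 0 0 0 0.2; 0 0 -0.03 0 0 0 0.2; 0 0 -0.03 0 0 0 0.2; 0 0 -0.5 0 0 0 0.2; 0 0 -0.6 0 0 0 0.2; -0.3 0 -0.6 0 0 0 0.2; -0.6 0 -0.6 0 0 0 0.2; -0.8 0 -0.6 0 0 0 0.2; -1 0 -0.6 0 0 0 0.2; -1.15 0 -0.6 0 0 0 0.2; -1.3 0 -0.6 0 0 0 0.2; -1.45 0 -0.6 0 0 0 0.2; -1.6 0 -0.7 0 0 0 0.2"

```text
t: 16.1
tool_pos: [0.4838, -0.207, 0.0447]
tcp_rot: [[-0.19, 0.982, -0.001], [0.982, 0.19, 0.0], [0.0, -0.001, -1.0]]
contact_force: [-0.2, -0.0, 0.7]
finger_gap: 0.596
```

servo_tool --series "0 0 -1 0 0 0 1; 2 0 -2.5 0 0 0 1; 4 0 -4 0 0 0 1; 6 0 -4 0 0 0 1; 8 0 -4 0 0 0 1; 8 0 -4 0 0 0 1"

```text
t: 16.7
tool_pos: [0.4405, 0.0175, 0.1641]
tcp_rot: [[-0.189, 0.982, 0.001], [0.982, 0.189, -0.0], [-0.0, 0.001, -1.0]]
contact_force: [1.2, 0.4, -0.4]
finger_gap: 1.001
```

```bash
cat > plate.py <<'E'
from h import *
st=get_state(); print(st["tool_pos"],st["finger_gap"],st["contact_force"],st["t"])
S={n:snapshot(n) for n in("side","top")}
for n,s in S.items():
    P=cloud(s).reshape(-1,3); g=s["color"].reshape(-1,3).astype(int)
    m=(P[:,0]>.36)&(P[:,0]<.64)&(P[:,1]>-.33)&(P[:,1]<-.06)&(g.sum(1)/3>110)&(np.ptp(g,axis=1)<40)&(P[:,2]>.018)&(P[:,2]<.042)
    q=P[m]; mm=np.zeros(m.shape,np.uint8); mm[m]=1; k,lab,stt,ce=cv2.connectedComponentsWithStats(mm.reshape(420,560)); i=1+np.argmax(stt[1:,4]); q=P[(lab==i).ravel()]
    print(n,len(q),"plate rect",cv2.minAreaRect((q[:,:2]*1000).astype(np.float32)),"z",np.percentile(q[:,2],[5,50,95]).round(4))
    cs,_=cv2.findContours((lab==i).astype(np.uint8),0,2); b=cv2.boxPoints(cv2.minAreaRect(cs[0])); print("  px box",b.round(1).tolist(),"top-plane corners",[back(s,*x,z=.030)[:2].round(4).tolist() for x in b])
    # dowels/stop: bright spots above z .024
    m=(P[:,0]>.36)&(P[:,0]<.64)&(P[:,1]>-.33)&(P[:,1]<-.06)&(P[:,2]>.022)&(P[:,2]<.05); mm=m.reshape(420,560)&(lab!=i)
    k,l2,stt,ce=cv2.connectedComponentsWithStats(mm.astype(np.uint8))
    for j in range(1,k):
        if stt[j,4]>3: q=P[(l2==j).ravel()]; print("  blob",stt[j,4],ce[j].round(1),q.mean(0).round(4),q[:,2].max().round(3))
    for l in("fixture","seat","insert_short","insert_short_center"):
        for r in pinpoint(n,l)[:2]: print("  ",l,np.round(r["pixel"],1),round(r["confidence"],2),back(s,*r["pixel"],z=dict(fixture=.012,seat=.021).get(l,.03))[:2].round(4))
a=cv2.resize(S["top"]["color"][165:255,255:345,::-1],(400,400),interpolation=2); b=cv2.resize(S["side"]["color"][210:275,240:330,::-1],(400,289),interpolation=2)
im=np.zeros((400,800,3),np.uint8); im[:,:400]=a; im[:289,400:]=b
import sys; cv2.imwrite("pics/"+sys.argv[1],im)
E
python3 plate.py p1.png
```

```text
[0.44046705 0.01746755 0.16405431] 1.000588714313412 [ 1.23556016  0.35371381 -0.38508261] 16.7
side 370 plate rect ((482.3869323730469, -199.83596801757812), (102.23291778564453, 65.69966888427734), 9.556458473205566) z [0.0201 0.0287 0.0314]
  px box [[266.5, 235.5], [296.79998779296875, 225.39999389648438], [301.20001220703125, 238.60000610351562], [270.8999938964844, 248.6999969482422]] top-plane corners [[0.4281, -0.18], [0.5459, -0.1554], [0.5305, -0.2345], [0.4191, -0.2547]]
  blob 58 [308.2 236.2] [ 0.5568 -0.2315  0.0317] 0.039
  blob 14 [287.9 249.1] [ 0.4689 -0.2753  0.0305] 0.038
   fixture [367.8 339.1] 0.9 [ 0.535  -0.6596]
   fixture [285.8 241.6] 0.78 [ 0.4856 -0.2101]
   seat [291.6 245.6] 0.91 [ 0.4914 -0.2491]
   seat [375.4 339. ] 0.91 [ 0.5475 -0.6719]
   insert_short [279.1 232.5] 0.82 [ 0.4735 -0.1769]
   insert_short_center [286.5 236.2] 0.69 [ 0.4895 -0.2056]
top 526 plate rect ((485.32916259765625, -197.24310302734375), (102.06204986572266, 61.419593811035156), 10.86811351776123) z [0.0239 0.0298 0.0355]
  px box [[282.1000061035156, 200.39999389648438], [302.1000061035156, 196.60000610351562], [308.20001220703125, 229.5], [288.29998779296875, 233.3000030517578]] top-plane corners [[0.5292, -0.1569], [0.5414, -0.2176], [0.4412, -0.2373], [0.4291, -0.1769]]
  blob 49 [302.3 189. ] [ 0.5641 -0.2179  0.0352] 0.048
  blob 9 [314.7 191.9] [ 0.556  -0.2558  0.0334] 0.04
  blob 8 [319.5 219. ] [ 0.4734 -0.2709  0.0352] 0.04
   fixture [297.  211.6] 0.87 [ 0.4965 -0.2032]
   fixture [440.9 200.7] 0.75 [ 0.5356 -0.6465]
   seat [448.2 195.3] 0.64 [ 0.5518 -0.6663]
   seat [307.7 211.3] 0.62 [ 0.4972 -0.2357]
   insert_short [280.6 218.2] 0.77 [ 0.4746 -0.1529]
   insert_short_center [295.7 215.4] 0.59 [ 0.4837 -0.1988]
   insert_short_center [172.6 177.8] 0.19 [0.5944 0.1796]
```

View pics/p1.png

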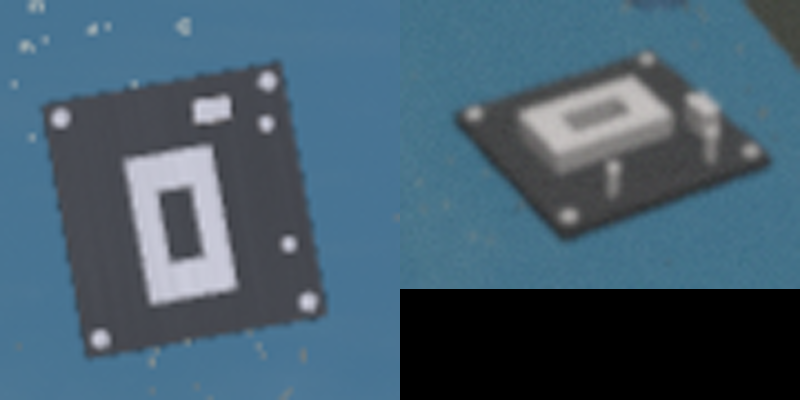

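The plate lies flat on the fixture (left half, centre (180,225)), released, with its yaw matching. It needs about +15 mm in fixture x and -36 mm in fixture y. I pinch it across its 60 mm sides.

servo_tool --series "-1.7 0 0 0 0 0 1; -3.4 0 0 0 0 0 1; -5.1 0 0 0 0 0 1; -6.6 0.07 1 0 0 0 1; -7.33 0.07 2.2 0 0 0 1; -7.33 0.07 3.4 0 0 0 1; -7.33 0.07 4.4 0 0 0 1; -7.33 0.07 5.2 0 0 0 1; -7.33 0.07 5.45 0 0 0 1; -7.33 0.07 5.5 0 0 0 1; -7.33 0.07 5.5 0 0 0 1"

```text
t: 18.3
tool_pos: [0.485, -0.2, -0.0012]
tcp_rot: [[-0.19, 0.982, 0.001], [0.982, 0.19, -0.0], [-0.0, 0.001, -1.0]]
contact_force: [-0.3, 0.7, 1.3]
finger_gap: 0.999
```

servo_tool --series "0 0 0 0 0 0 0; 0 0 0 0 0 0 0; 0 0 0 0 0 0 0; 0 0 0 0 0 0 0; 0 0 0 0 0 0 0; 0 0 0 0 0 0 0" --squeeze 12

```text
t: 18.9
tool_pos: [0.4848, -0.1995, -0.0016]
tcp_rot: [[-0.19, 0.982, 0.0], [0.982, 0.19, -0.0], [-0.0, 0.0, -1.0]]
contact_force: [-1.3, 0.5, 7.0]
finger_gap: 0.657
```

servo_tool --series "-0.15 0.1 0 0 0 0 0; -0.35 0.2 0 0 0 0 0; -0.55 0.3 0 0 0 0 0; -0.75 0.35 0 0 0 0 0; -0.9 0.35 0 0 0 0 0; -1 0.35 0 0 0 0 0; -1 0.35 0 0 0 0 0"

```text
t: 19.6
tool_pos: [0.5005, -0.2268, -0.0017]
tcp_rot: [[-0.19, 0.982, -0.0], [0.982, 0.19, 0.001], [0.001, -0.0, -1.0]]
contact_force: [-2.1, 1.4, 7.2]
finger_gap: 0.659
```

servo_tool --series "-0.05 0 0 0 0 0 0; -0.1 0 0 0 0 0 0; -0.1 0 0 0 0 0 0"

```text
t: 19.9
tool_pos: [0.5009, -0.2294, -0.0017]
tcp_rot: [[-0.19, 0.982, -0.001], [0.982, 0.19, 0.001], [0.001, -0.001, -1.0]]
contact_force: [-2.3, 4.6, 8.6]
finger_gap: 0.657
```

servo_tool --series "-0.05 0 0 0 0 0 0; -0.1 0 0 0 0 0 0; -0.1 0 0 0 0 0 0"

```text
t: 20.2
tool_pos: [0.5011, -0.2309, -0.0017]
tcp_rot: [[-0.189, 0.982, -0.001], [0.982, 0.189, 0.003], [0.003, -0.001, -1.0]]
contact_force: [0.6, 15.2, 11.9]
finger_gap: 0.66
```

Dowel contact (15 N). Now towards the end stop.

servo_tool --series "0.03 0.05 0 0 0 0 0; 0.03 0.1 0 0 0 0 0; 0.03 0.1 0 0 0 0 0"

```text
t: 20.5
tool_pos: [0.503, -0.2304, -0.0018]
tcp_rot: [[-0.19, 0.982, -0.003], [0.982, 0.19, 0.002], [0.002, -0.003, -1.0]]
contact_force: [-8.4, 3.2, 12.2]
finger_gap: 0.659
```

servo_tool --series "0 0.05 0 0 0 0 0; 0 0.1 0 0 0 0 0; 0 0.1 0 0 0 0 0"

```text
t: 20.8
tool_pos: [0.5057, -0.2299, -0.0019]
tcp_rot: [[-0.19, 0.982, -0.003], [0.982, 0.19, 0.002], [0.002, -0.003, -1.0]]
contact_force: [-10.5, 2.9, 10.8]
finger_gap: 0.655
```

servo_tool --series "0 0.05 0 0 0 0 0; 0 0.1 0 0 0 0 0; 0 0.1 0 0 0 0 0"

```text
t: 21.1
tool_pos: [0.5078, -0.2295, -0.0022]
tcp_rot: [[-0.19, 0.982, -0.005], [0.982, 0.19, 0.002], [0.003, -0.004, -1.0]]
contact_force: [-14.0, -0.9, 7.8]
finger_gap: 0.655
```

servo_tool --series "0 -0.05 0 0 0 0 0.6; 0 -0.05 0 0 0 0 0.6; 0 -0.05 0 0 0 0 0.6; 0 -0.05 -1 0 0 0 0.6; 0 -0.05 -2.5 0 0 0 0.6; 2 0 -4 0 0 0 0.6; 4 0 -4 0 0 0 0.2; 6 0 -4 0 0 0 -0.4; 7.5 0 -4 0 0 0 -1; 7.5 0 -4 0 0 0 -1"

```text
t: 22.1
tool_pos: [0.4669, -0.0069, 0.1185]
tcp_rot: [[-0.191, 0.982, 0.0], [0.982, 0.191, 0.0], [0.0, 0.0, -1.0]]
contact_force: [-0.2, 0.3, -0.6]
finger_gap: 0.479
```

```bash
python3 plate.py p2.png | grep -v fixture
```

```text
[ 0.46693335 -0.0068852   0.11846458] 0.4787368461014296 [-0.20139522  0.33070013 -0.64477313] 22.1
side 428 plate rect ((512.0269165039062, -232.829345703125), (118.65538787841797, 71.51836395263672), 11.386573791503906) z [0.0206 0.029  0.0352]
  px box [[275.5, 239.5], [309.1000061035156, 228.3000030517578], [314.1000061035156, 243.3000030517578], [280.5, 254.5]] top-plane corners [[0.449, -0.2117], [0.5791, -0.1863], [0.5601, -0.2728], [0.4379, -0.2931]]
   seat [378.1 338.3] 0.89 [ 0.5548 -0.6722]
   seat [292.9 241.2] 0.77 [ 0.5041 -0.2275]
   insert_short [288.3 237.4] 0.57 [ 0.4928 -0.2141]
   insert_short [280.  132.7] 0.41 [0.8027 0.7598]
   insert_short_center [296.8 240.6] 0.78 [ 0.5127 -0.2404]
top 591 plate rect ((515.572265625, -232.23477172851562), (116.23536682128906, 69.4766616821289), 10.228217124938965) z [0.0237 0.0305 0.0373]
  px box [[292.0, 188.1999969482422], [314.5, 184.10000610351562], [321.5, 221.89999389648438], [299.0, 226.0]] top-plane corners [[0.5668, -0.1867], [0.5804, -0.2554], [0.465, -0.2776], [0.4515, -0.2093]]
   seat [306.5 210.6] 0.8 [ 0.4993 -0.232 ]
   seat [449.1 196.8] 0.63 [ 0.5472 -0.669 ]
   insert_short [295.2 207.1] 0.58 [ 0.509 -0.197]
   insert_short_center [304.8 206.4] 0.86 [ 0.5115 -0.2262]
```

View pics/p2.png

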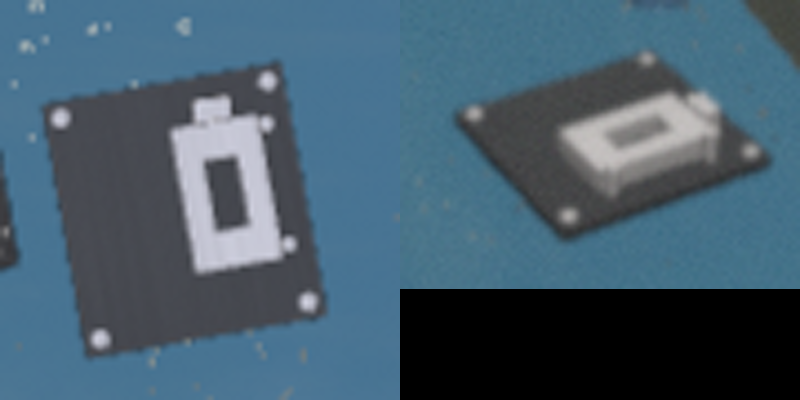

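Left half: the plate lies at (228,193) against the stop at (212,110) and the dowels at (266,124) and (289,244). I make sure with light nudges from closed fingers, first on the long side.

servo_tool --series "-1.5 0 0 0 0 0 -1; -3 -0.07 0 0 0 0 -1; -4.5 -0.14 0 0 0 0 -1; -5.86 -0.14 0 0 0 0 -1; -5.86 -0.14 1.3 0 0 0 -1; -5.86 -0.14 2.6 0 0 0 -1; -5.86 -0.14 3.6 0 0 0 -1; -5.86 -0.14 3.97 0 0 0 -1; -5.86 -0.14 3.97 0 0 0 -1"

```text
t: 23.5
tool_pos: [0.4963, -0.1828, -0.002]
tcp_rot: [[-0.189, 0.982, -0.002], [0.982, 0.189, 0.001], [0.002, -0.002, -1.0]]
contact_force: [-0.3, 0.4, 0.8]
finger_gap: 0.008
```

servo_tool --series "-0.08 0 0 0 0 0 -1; -0.15 0 0 0 0 0 -1; -0.22 0 0 0 0 0 -1; -0.22 0 0 0 0 0 -1"

```text
t: 23.9
tool_pos: [0.4989, -0.1898, -0.0002]
tcp_rot: [[-0.19, 0.982, 0.001], [0.982, 0.19, -0.001], [-0.001, 0.001, -1.0]]
contact_force: [0.2, 0.5, -0.1]
finger_gap: 0.005
```

servo_tool --series "-0.03 0 0 0 0 0 -1; -0.07 0 0 0 0 0 -1; -0.07 0 0 0 0 0 -1"

```text
t: 24.2
tool_pos: [0.4986, -0.1908, -0.0008]
tcp_rot: [[-0.19, 0.982, -0.0], [0.982, 0.19, 0.001], [0.001, -0.0, -1.0]]
contact_force: [0.1, 5.2, 4.1]
finger_gap: 0.005
```

servo_tool --series "-0.04 0 0 0 0 0 -1; -0.07 0 0 0 0 0 -1; -0.07 0 0 0 0 0 -1"

```text
t: 24.5
tool_pos: [0.4985, -0.1911, -0.0009]
tcp_rot: [[-0.189, 0.982, -0.001], [0.982, 0.189, 0.003], [0.003, -0.001, -1.0]]
contact_force: [3.3, 22.2, 11.4]
finger_gap: 0.004
```

Seated on the dowels: no travel at 22 N. Now the nudge from the free end towards the stop.

servo_tool --series "0.3 0 0 0 0 0 -1; 0.3 0 -0.6 0 0 0 -1; 0.3 0 -1.6 0 0 0 -1; 0 -1.2 -1.6 0 0 0 -1; -0.7 -2.48 -1.6 0 0 0 -1; -1.27 -2.48 -1.6 0 0 0 -1; -1.27 -2.48 -1 0 0 0 -1; -1.27 -2.48 -0.2 0 0 0 -1; -1.27 -2.48 0 0 0 0 -1; -1.27 -2.48 0 0 0 0 -1"

```text
t: 25.5
tool_pos: [0.4329, -0.2445, -0.0016]
tcp_rot: [[-0.19, 0.982, -0.001], [0.982, 0.19, 0.001], [0.001, -0.001, -1.0]]
contact_force: [-0.4, -0.2, 0.0]
finger_gap: 0.004
```

servo_tool --series "0 0.08 0 0 0 0 -1; 0 0.15 0 0 0 0 -1; 0 0.2 0 0 0 0 -1; 0 0.2 0 0 0 0 -1"

```text
t: 25.9
tool_pos: [0.4385, -0.244, -0.0002]
tcp_rot: [[-0.191, 0.982, -0.001], [0.982, 0.191, -0.001], [-0.0, -0.001, -1.0]]
contact_force: [-10.7, -6.8, 8.0]
finger_gap: 0.007
```

servo_tool --series "0 0.03 0 0 0 0 -1; 0 0.07 0 0 0 0 -1; 0 0.07 0 0 0 0 -1"

```text
t: 26.2
tool_pos: [0.4386, -0.2436, -0.0002]
tcp_rot: [[-0.191, 0.982, -0.004], [0.982, 0.191, -0.0], [0.001, -0.004, -1.0]]
contact_force: [-26.2, -16.5, 16.4]
finger_gap: 0.007
```

servo_tool --series "0 -0.4 0 0 0 0 -1; 0 -0.4 -0.6 0 0 0 -1; 0 -0.4 -1.6 0 0 0 -1; 0.7 0.8 -1.6 0 0 0 -1; 1.57 2.21 -1.6 0 0 0 -1; 1.57 2.21 -1.6 0 0 0 -1; 1.57 2.21 -1 0 0 0 -1; 1.57 2.21 -0.2 0 0 0 -1; 1.57 2.21 0 0 0 0 -1; 1.57 2.21 0 0 0 0 -1; 1.45 2.21 0 0 0 0 -1; 1.38 2.21 0 0 0 0 -1; 1.32 2.21 0 0 0 0 -1; 1.3 2.21 0 0 0 0 -1; 1.3 2.21 0 0 0 0 -1"

```text
t: 27.7
tool_pos: [0.4989, -0.1911, -0.0001]
tcp_rot: [[-0.189, 0.982, 0.0], [0.982, 0.189, 0.002], [0.002, 0.001, -1.0]]
contact_force: [2.8, 18.4, 11.1]
finger_gap: 0.006
```

servo_tool --series "0.2 0 0 0 0 0 -1; 0.5 0 0 0 0 0 -1; 0.6 0 -1.2 0 0 0 -1; 1.2 0 -3 0 0 0 -1; 2.5 -0.5 -4.5 0 0 0 -1; 4 -1 -5 0 0 0 -1; 5.5 -2 -5 0 0 0 -1; 6 -2.5 -5 0 0 0 -1; 6 -2.5 -5 0 0 0 -1"

```text
t: 28.6
tool_pos: [0.3867, -0.0271, 0.1494]
tcp_rot: [[-0.192, 0.981, -0.002], [0.981, 0.192, 0.001], [0.001, -0.002, -1.0]]
contact_force: [0.4, 0.1, -0.2]
finger_gap: 0.004
```

```bash
python3 plate.py p3.png | grep -v fixture; python3 - <<'E'
from h import *
S={n:snapshot(n) for n in("side","top")}
psi=np.radians(-10.25); C=np.array([.508,.180]); X=np.array([np.cos(psi),np.sin(psi)]);Y=np.array([-X[1],X[0]])
for n in S:
    P=cloud(S[n]).reshape(-1,3); q=np.c_[(P[:,:2]-C)@X,(P[:,:2]-C)@Y,P[:,2]]
    for a,b in((.085,.21),(.1,.225)):
        m=(abs(q[:,1])<.11)&(q[:,2]>a)&(q[:,2]<b)&(q[:,0]>.055)&(q[:,0]<.13)
        k=np.polyfit(q[m,2],q[m,0],1); r=q[m,0]-np.polyval(k,q[m,2]); k=np.polyfit(q[m,2][abs(r)<.008],q[m,0][abs(r)<.008],1); print(n,m.sum(),"lid angle",np.pi/2+np.arctan(k[0]),"x at z.0725,.23",np.polyval(k,[.0725,.23]))
    for y0 in(-.062,0,.062):
        m=(abs(q[:,0])<.07)&(abs(q[:,1]-y0)<.025)&(q[:,2]>.055)&(q[:,2]<.078); print(n,y0,m.sum(),q[m].mean(0).round(3) if m.sum() else "")
    r=pinpoint(n,"lid_tab"); h=pinpoint(n,"lid_hinge"); print(n,r[0] if r else "",h[0] if h else "")
    if n=="side": ps=(r[0]["pixel"],h[0]["pixel"])
    elif r and h:
        T=tri(S["side"],ps[0],S["top"],r[0]["pixel"]);H=tri(S["side"],ps[1],S["top"],h[0]["pixel"]); print("tab",T,"hinge",H,"dx along case",(T-H)[:2]@X,(T-H)[2])
E
```

```text
[ 0.38668594 -0.02714991  0.14935076] 0.004496983598261517 [ 0.37442639  0.05392718 -0.19754198] 28.6
side 430 plate rect ((511.5677795410156, -232.56378173828125), (116.16239929199219, 72.81536102294922), 10.27512264251709) z [0.0202 0.0289 0.0346]
  px box [[275.5, 239.5], [309.1000061035156, 228.3000030517578], [314.1000061035156, 243.3000030517578], [280.5, 254.5]] top-plane corners [[0.449, -0.2117], [0.5791, -0.1863], [0.5601, -0.2728], [0.4379, -0.2931]]
   seat [291.4 243.5] 0.93 [ 0.4949 -0.238 ]
   seat [372.5 338.7] 0.82 [ 0.5414 -0.6687]
   insert_short [286.2 234.5] 0.66 [ 0.492  -0.1959]
   insert_short_center [294.1 239.7] 0.89 [ 0.5062 -0.2327]
   insert_short_center [280.  133.7] 0.49 [0.7973 0.7443]
top 589 plate rect ((516.22412109375, -231.1354217529297), (115.878662109375, 70.59647369384766), 10.713103294372559) z [0.0234 0.0302 0.0371]
  px box [[291.3999938964844, 188.3000030517578], [314.5, 184.10000610351562], [321.5, 221.39999389648438], [298.3999938964844, 225.6999969482422]] top-plane corners [[0.5664, -0.1849], [0.5804, -0.2554], [0.4663, -0.2773], [0.452
[... 393 characters left out ...]
3 [0.0819989  0.08454347]
side -0.062 146 [ 0.004 -0.065  0.063]
side 0 120 [ 0.01  -0.003  0.062]
side 0.062 0 
side {'pixel': [277.4, 132.4], 'confidence': 0.59} {'pixel': [279.6, 171.5], 'confidence': 0.7}
top 393 lid angle 1.585363512763522 x at z.0725,.23 [0.08579792 0.08809241]
top 417 lid angle 1.5893940026407172 x at z.0725,.23 [0.08551631 0.08844578]
top -0.062 259 [ 0.011 -0.058  0.066]
top 0 319 [-0.     0.002  0.066]
top 0.062 12 [-0.069  0.057  0.074]
top {'pixel': [156.8, 166.5], 'confidence': 0.92} {'pixel': [173.2, 176.6], 'confidence': 0.94}
tab [0.59277178 0.17715347 0.24928959] hinge [0.59241334 0.16564565 0.08627354] dx along case -0.0016950195358253258 0.1630160495388397
```

View pics/p3.png

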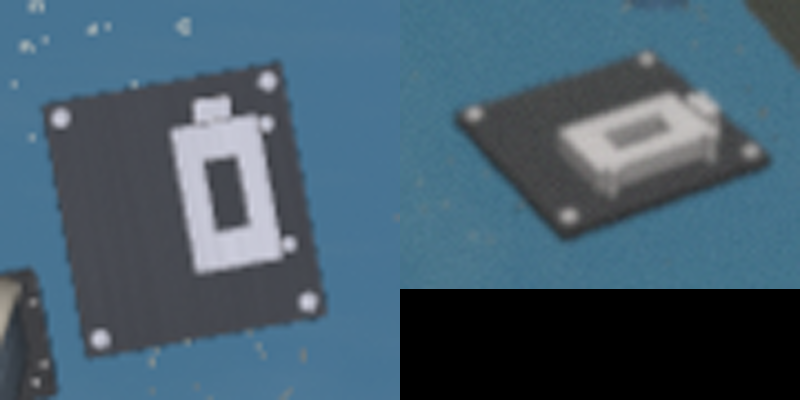

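The plate is unchanged and seated in both views. Both long plates still stand in their slots. The lid measures only about 1.59 rad, so I nudge it further open for margin, pushing the tab with closed fingers.

servo_tool --series "0.5 0.5 -1.2 0 0 0.4 -1; 1.5 1.6 -2.57 0 0 1.2 -1; 2.6 2.8 -2.57 0 0 2 -1; 3.7 4 -2.57 0 0 2.8 -1; 4.7 5.2 -2.57 0 0 3.6 -1; 5.72 6.26 -2.57 0 0 4.26 -1; 5.72 6.26 -2.57 0 0 4.26 -1; 5.72 6.26 -2.57 0 0 4.26 -1; 5.72 6.26 -2.57 0 0 4.26 -1"

```text
t: 30.3
tool_pos: [0.5422, 0.1735, 0.2259]
tcp_rot: [[0.18, 0.984, -0.001], [0.984, -0.18, -0.0], [-0.001, -0.001, -1.0]]
contact_force: [0.3, 0.7, -0.3]
finger_gap: 0.005
```

servo_tool --series "0 0.3 0 0 0 0 -1; 0 0.6 0 0 0 0 -1; 0 0.9 0 0 0 0 -1; 0 1.1 0 0 0 0 -1; 0 1.25 0 0 0 0 -1; 0 1.25 0 0 0 0 -1"

```text
t: 30.9
tool_pos: [0.5803, 0.1672, 0.2259]
tcp_rot: [[0.18, 0.984, -0.0], [0.984, -0.18, -0.0], [-0.0, -0.0, -1.0]]
contact_force: [-0.0, -0.5, -0.7]
finger_gap: 0.009
```

servo_tool --series "0 0.15 0 0 0 0 -1; 0 0.3 0 0 0 0 -1; 0 0.45 0 0 0 0 -1; 0 0.6 0 0 0 0 -1"

```text
t: 31.3
tool_pos: [0.5978, 0.1641, 0.226]
tcp_rot: [[0.18, 0.984, -0.0], [0.984, -0.18, -0.0], [-0.0, -0.0, -1.0]]
contact_force: [-1.4, 0.2, -1.4]
finger_gap: -0.004
```

servo_tool --series "0 0.12 0 0 0 0 -1; 0 0.22 0 0 0 0 -1; 0 0.3 0 0 0 0 -1"

```text
t: 31.6
tool_pos: [0.6066, 0.1625, 0.2261]
tcp_rot: [[0.18, 0.984, -0.0], [0.984, -0.18, 0.0], [0.0, -0.0, -1.0]]
contact_force: [-1.8, 0.1, -0.8]
finger_gap: 0.009
```

```bash
cat > lid.py <<'E'
from h import *
S={n:snapshot(n) for n in("side","top")}; st=get_state(); print(st["tool_pos"],st["contact_force"],st["t"])
psi=np.radians(-10.25); C=np.array([.508,.180]); X=np.array([np.cos(psi),np.sin(psi)]);Y=np.array([-X[1],X[0]])
for n in S:
    P=cloud(S[n]).reshape(-1,3); q=np.c_[(P[:,:2]-C)@X,(P[:,:2]-C)@Y,P[:,2]]
    m=(q[:,1]>-.11)&(q[:,1]<.11)&(q[:,2]>.09)&(q[:,2]<.22)&(q[:,0]>.065)&(q[:,0]<.13)
    k=np.polyfit(q[m,2],q[m,0],1)
    for _ in range(3):
        g=m.copy(); g[m]=abs(q[m,0]-np.polyval(k,q[m,2]))<.007; k=np.polyfit(q[g,2],q[g,0],1)
    print(n,g.sum(),"lid angle",np.pi/2+np.arctan(k[0]),np.polyval(k,[.0725,.23]))
E
python3 lid.py
```

```text
[0.60672968 0.16248585 0.2260878 ] [-0.56219877 -0.60159732 -0.07628759] 31.7
side 466 lid angle 1.7723391810004987 [0.08191832 0.11409821]
top 356 lid angle 1.7841395914510991 [0.08697663 0.12109745]
```

The lid is now at about 1.77 rad. I retreat clear of everything, run a final check, then hand in.

servo_tool --series "0 -0.5 0 0 0 0 -1; 0 -1.5 -0.5 0 0 0 -1; 0 -3 -1 0 0 0 -1; 0 -4.5 -1 0 0 0 -1; 0 -5.5 -1 0 0 0 -1; 0 -5.5 -1 0 0 0 -1; 0 -5.5 -1 0 0 0 -1"

```text
t: 32.4
tool_pos: [0.4443, 0.1924, 0.2567]
tcp_rot: [[0.179, 0.984, 0.002], [0.984, -0.179, 0.0], [0.001, 0.002, -1.0]]
contact_force: [1.3, 0.3, 0.4]
finger_gap: 0.005
```

```bash
python3 lid.py; python3 plate.py p4.png | grep -E "rect|px"; python3 - <<'E'
from h import *
print(hand_in())
E
```

```text
[0.4451396  0.19218976 0.2562915 ] [ 0.50053241 -0.49705493 -0.36544321] 32.5
side 476 lid angle 1.772605086805756 [0.08202632 0.11424985]
top 1111 lid angle 1.7725499199890633 [0.08549991 0.11771439]
side 429 plate rect ((511.83544921875, -232.61782836914062), (116.4326171875, 74.57726287841797), 11.471147537231445) z [0.0206 0.0288 0.0345]
  px box [[275.5, 239.5], [309.1000061035156, 228.3000030517578], [314.1000061035156, 243.3000030517578], [280.5, 254.5]] top-plane corners [[0.449, -0.2117], [0.5791, -0.1863], [0.5601, -0.2728], [0.4379, -0.2931]]
top 589 plate rect ((515.322998046875, -232.44532775878906), (118.11164855957031, 69.19796752929688), 10.924600601196289) z [0.0239 0.0304 0.0371]
  px box [[292.1000061035156, 188.1999969482422], [314.5, 184.10000610351562], [321.6000061035156, 222.1999969482422], [299.1000061035156, 226.3000030517578]] top-plane corners [[0.5668, -0.1868], [0.5804, -0.2554], [0.464, -0.2777], [0.4505, -0.2096]]
the job is handed in; nothing more can be done
None
```

The job is handed in at 32.5 s, and every final check I made agrees that it is done.

- **What I did:** I opened the lid by its tab and took the short plate out of the +y slot. I stood it on the larger fixture, tipped it flat and let go, then pinched it by its long sides and slid it to the dowels and end stop. Closed-finger nudges confirmed the seating.
- **Plate:** It is flat, with its top at about 30 mm. It did not move when pushed with about 20 N against the dowels or about 29 N against the stop. Its pixel position was the same, to about a pixel, in the last looks.
- **Lid:** It stood at only about 1.59 rad after the first swing, so I pushed the tab further. It now measures 1.77 rad from both cameras.
- **Long plates:** Both were standing in their slots when I measured them just before the last lid push. I did not measure them again after it.
- **What disagreed:** The pictures show the fingertips about 19 mm behind the reported TCP, not 14 mm ahead as the text says. The first close on the tab therefore missed, closing above it without touching. I corrected for the roughly 33 mm difference from then on.
- **Pictures:** I viewed 12, which is two over the budget.

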